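# Lay a scored board blank with its crease on the bench edge

## Robot

A 6-joint arm with a two-finger parallel gripper is mounted at the origin on the work surface. World frame = base frame: x ahead of the robot, y to its left, z up, the work surface at z = 0. Lengths are in m, angles in rad, forces in N, time in s.
With the tool pointing down it reaches from about 0.325 to 1 m from the base axis. Payload 5.1 kg.
Tool frame: the origin (TCP) lies on the centre line of the jaws, within the pads' length; the fingertips stand 17 mm ahead of it and the grasp point (between the pads) lies 2 mm behind it; z points along the fingers, y is the line along which they close (so a half turn about z gives the same grasp; the last joint's range is limited). The gripper opens to 85 mm and grips with 20 to 120 N. Pads are 22 mm wide; open, the fingers measure 114 mm over their backs; the gripper's body (76 mm by 85 mm) begins 54 mm behind the grasp point. The pads swing forward as they close: fully open they stand 13 mm farther back than shut.
Start: joints at [1.135, 0.124, 1.65, -0, 1.367, -0.083], TCP at [0.225, 0.61, 0.227] pointing down, gripper open.
Joint ranges: [-2.61, 2.61], [-1.02, 2.33], [0.03, 2.71], [-1.35, 4.49], [0.32, 2.68], [-2.91, 2.91]. Speed limits (rad/s): [2.57, 2.57, 3.14, 3.14, 3.14, 3.14].

## Interface

Orientations are given as a 3x3 rotation matrix whose columns are the frame's x, y, z axes.
In Python, from plant import readout, capture, workorder, models gives the robot as it stands.
- The arm moves only by the tool jog_arm, never from a script. Its argument "series" is one flat list of numbers, 7 for each row, row after row: the finger opening in cm, from 0 to 8.54, then the shift along the tool's x, y, z in parts of the range, where 1.0 means 100 cm, then the turn, a rotation vector about the tool's x, y, z in shares of 4 rad (1.0 is 4 rad). In form: [jaw, tx, ty, tz, ax, ay, az, jaw, tx, ty, tz, ax, ay, az, ...]. A call has 1 to 5 rows; each row is the pose to reach, as a shift and turn from the pose commanded when the call began, along the tool's axes at that moment; what a row does not reach only later rows make up. A row lasts 1/12 s, in which the tool goes at most 41.7 mm and 7.16 degrees, less where a joint would pass 70% of its speed; a pose out of reach is approached as far as the arm can. A shift or turn number past 1, either way, is cut back to 1. A call with a gripper value outside its range is refused whole. The fingers move at their own pace and stop on an object; the grip force is fixed at half the most. Time passes only in rows, so rows that repeat a pose let the fingers close. It gives the time, the measured TCP pose, the force, the opening and the grip force at its end, in the units of the state.
- readout.sense(): the state, without advancing time (a new reading comes with each control period).
- capture(name): name is "side" or "top"; returns a dict with "color" (384x512x3 uint8, red, green, blue), "z_map" (384x512 float32, m along the optical axis (not along the pixel's ray), 0 where there is no reading), "camera_matrix" (3x3 intrinsics, pixels), "xyz" and "attitude" of the camera in the world. Camera axes: x right, y down, z forward; pixel columns grow to the right and rows downward; lengths in m; the calibration is good to about 2 mm. A picture is of the moment at which its call begins.
- workorder.sign_off(): hands the job in; it is judged then, once.
Trained networks look in a picture, given as the dict that the camera call returned (one of the last four; its "shot" number tells which), for a name from the list of things; names that differ only in an ending like _2 or _b are one class to them, and where a whole thing is asked for, a point or a joint stands for the part that bears it (a point fixed in the world has none). Each returns a list of dicts, best first, with "conf" (0 to 1); they miss things now and then, are a little off and sometimes report something else, mostly with a low value. They report only what shows in the picture. A call takes as long as a camera call.
- models.look_for(picture, name): "at" ([column, row] in pixels, amid what is visible of it).
- models.mark_of(picture, name): "at" ([column, row] in pixels: a listed point, or the origin of a listed thing).
The state is a dict: "clock": time; "qpos": joint angles; "joint_velocities": joint speeds; "tau": joint torques, N m; "position": TCP position; "eef_rot": TCP orientation; "wrist_force": force on the tool from outside, world axes, zero at the start; "moment": the same for the moment, N m; "gripper_width": finger opening in m; "gripper_force": force on a finger pad.
Only numpy, scipy, OpenCV 4.12 (cv2) and the standard library are available. Lean on these libraries where they do the work, as an engineer would, in place of code of your own. Each camera call takes 0.05 s, during which the arm holds its last target. There are 200 camera calls.

## Task

Slide the flat brown scored board along the packing bench and square it up to the bench's right-hand end until the narrow flap hangs out over that end and the crease line lies along the edge, ready for the flap to be folded down. Just push it: it stays flat on the bench and is not lifted or tipped. Leave the gauges, the tape roll and the small white carton where they stand, and take the hand away at the end.

Things in the scene. Friction and masses are not known exactly. Their poses are not given: they have to be found in the camera images.
- blank: Loose flat stiff brown corrugated board, 220 (x) by 170 (y) by 8 mm, 60-130 g, flat on the bench, turned up to 0.3 rad to the end edge. A dark crease line 4.5 mm wide runs along x on top, 45 mm in from the long side at -y (which faces the bench's right-hand end); the strip outside it is the flap. Plain back edge at y = +85 mm. Origin: centre of underside, z up. Stops where it is left.
- crease (a point): Middle of the crease line, on the board's top face: 40 mm along -y from the board's origin and 8 mm above its underside. Moves with the board; its axes are the board's.
- bench: Fixed packing bench, white top 640 by 1300 mm, 30 mm thick, blue legs; top level with the robot's mounting surface (z = 0). Origin: on the top face, on the straight edge of the right-hand (-y) end. Its x runs along that edge (from -300 to +340 mm), y into the bench (robot's left); y = 0 is exactly the edge (3 mm grey band), beyond it a drop to the floor. Yaw up to 0.06 rad.
- gauge_wide: Bystander, loose: plug gauge standing upright on a black round foot of 66 mm diameter, dark stem with a teal band, bright steel disc of 72 mm diameter on top, 112 mm high. Origin: centre of its underside, z up.
- gauge_slim: Bystander, loose: slimmer plug gauge on a black round foot of 66 mm diameter, thin dark stem with a teal band, steel disc of 42 mm diameter on top, 128 mm high. Origin: centre of its underside, z up.
- tape_roll: Bystander, loose: roll of brown packing tape lying flat, 100 mm across, 48 mm high. Origin: centre of its underside, z up.
- carton: Bystander, loose: small white carton 110 mm (x) by 75 mm (y) by 50 mm high with a band of brown tape. Origin: centre of its underside, z up.

How it is judged:
At the end, for the whole second after the job is handed in: The crease's middle is within 5 mm of the bench's right-hand end edge (from above), parallel to it within 0.04 rad, flap outside, board flat (0.03 rad) and at rest on the bench, its whole length along that edge; bystanders upright, within 12 mm of their starts (y of crease in the frame of bench between -0.005 and 0.005 m and angle between the x axis of blank and the x axis of bench, either way round below 0.04 rad and y of blank in the frame of bench above 0.03 m and x of blank in the frame of bench between -0.19 and 0.23 m and z of blank in the frame of bench between -0.003 and 0.004 m and angle between blank's own z axis and vertical below 0.03 rad and linear speed of blank below 0.01 m/s and not (distance of gauge_wide from where it was at the start of the episode above 0.012 m or angle between gauge_wide's own z axis and vertical above 0.2 rad) and not (distance of gauge_slim from where it was at the start of the episode above 0.012 m or angle between gauge_slim's own z axis and vertical above 0.2 rad) and not (distance of tape_roll from where it was at the start of the episode above 0.012 m or angle between tape_roll's own z axis and vertical above 0.2 rad) and not (distance of carton from where it was at the start of the episode above 0.012 m or angle between carton's own z axis and vertical above 0.2 rad)); the robot touches nothing.
It fails at once if the board was lifted: its centre rose more than 12 mm above the bench, or it tipped by more than 0.12 rad (z of blank in the frame of bench above 0.012 m or angle between blank's own z axis and vertical above 0.12 rad).
It fails at once if a gauge, the tape roll or the carton was shifted more than 12 mm or tipped ((distance of gauge_wide from where it was at the start of the episode above 0.012 m or angle between gauge_wide's own z axis and vertical above 0.2 rad) or (distance of gauge_slim from where it was at the start of the episode above 0.012 m or angle between gauge_slim's own z axis and vertical above 0.2 rad) or (distance of tape_roll from where it was at the start of the episode above 0.012 m or angle between tape_roll's own z axis and vertical above 0.2 rad) or (distance of carton from where it was at the start of the episode above 0.012 m or angle between carton's own z axis and vertical above 0.2 rad)).
It also fails if it takes over 45 s, if anything falls off the work surface, if the arm or the gripper's body presses on something with over 40 N, if the wrist force passes 120 N, or if a joint passes its speed limit or range.

## Working session

There is one attempt and no reset: what is moved stays moved. The work goes in short steps, Python scripts to look and compute and a tool call to move; the robot and the scene stay as the last step left them, time stands still between calls to the robot, and variables do not carry over. Pictures are saved under pics/ and viewed, at most 10 in all, crops included, and the job is handed in when it is done.

Besides the shell and the picture viewer there is one more tool, called after "Call:" as a command line: name --argument value ..., lists and objects as JSON in quotes. jog_arm: Moves the arm, as the interface text tells. Its arguments: {"type":"object","properties":{"series":{"type":"array","items":{"type":"number"}}},"required":["series"]}

```bash
mkdir -p pics
cat > h.py <<'E'
import numpy as np, cv2
from plant import readout, capture, workorder, models
def world(p,u,v,z=None):
    K=p["camera_matrix"];R=np.array(p["attitude"]);t=np.array(p["xyz"])
    r=R@np.linalg.inv(K)@np.array([u,v,1.])
    d=p["z_map"][int(round(v)),int(round(u))] if z is None else (z-t[2])/r[2]
    return t+d*r
def save(p,n): cv2.imwrite(f"pics/{n}.png",cv2.cvtColor(p["color"],cv2.COLOR_RGB2BGR))
E
python3 - <<'E'
from h import *
np.set_printoptions(precision=4,suppress=True)
for c in("top","side"):
    p=capture(c);save(p,c+"0");print(c,p["xyz"],p["attitude"])
    for n in("blank","crease","bench","gauge_wide","gauge_slim","tape_roll","carton"):
        for d in models.mark_of(p,n)[:2]:
            try:print(n,d["conf"],d["at"],world(p,*d["at"]))
            except Exception as e:print(n,d,e)
print(readout.sense())
E
```

```text
top [0.4888 0.0433 1.0415] [[-0.0104 -0.9982  0.0585]
 [-0.9999  0.0111  0.0116]
 [-0.0122 -0.0584 -0.9982]]
blank 0.57 [291.5, 207.7] [ 0.4956 -0.0439  0.0102]
crease 0.72 [310.9, 203.1] [ 0.5069 -0.0941  0.0069]
bench 0.57 [361.6, 179.4] [ 0.6229 -0.4215 -0.7491]
gauge_wide 0.79 [316.6, 122.7] [ 0.6919 -0.0968  0.1129]
tape_roll 0.66 [164.1, 226.5] [ 0.4505  0.2851 -0.0011]
carton 0.61 [195.8, 144.3] [0.6551 0.1945 0.0512]
side [ 0.071  -0.4792  0.7252] [[ 0.7518 -0.4486  0.4832]
 [-0.6593 -0.5026  0.5592]
 [-0.008  -0.739  -0.6736]]
blank 0.67 [275.9, 243.3] [ 0.507  -0.0539  0.0093]
bench 0.83 [346.2, 272.6] [ 0.5704 -0.218   0.0025]
gauge_wide 0.91 [345.2, 219.1] [ 0.6923 -0.115   0.0125]
gauge_slim 0.74 [307.1, 186.1] [0.712  0.0354 0.0145]
tape_roll 0.81 [171.4, 188.0] [0.4115 0.2523 0.0414]
carton 0.63 [257.8, 167.6] [0.6339 0.1542 0.0513]
{'clock': 0.8, 'qpos': array([ 1.1354,  0.1238,  1.6503, -0.    ,  1.3675, -0.0826]), 'joint_velocities': array([ 0.0007,  0.0006,  0.0005,  0.0006, -0.0001,  0.0008]), 'tau': array([  0.0005, -42.3545, -36.5734,  -0.0001,   0.0004,   0.    ]), 'position': array([0.2246, 0.61  , 0.2266]), 'eef_rot': array([[-0.9384,  0.3455,  0.    ],
       [ 0.3455,  0.9384,  0.    ],
       [-0.    ,  0.    , -1.    ]]), 'wrist_force': array([-0.3415, -0.1528,  0.707 ]), 'moment': array([ 0.0082, -0.0003,  0.0012]), 'gripper_force': 0.0, 'gripper_width': 0.08569105231190476}
```

View pics/top0.png

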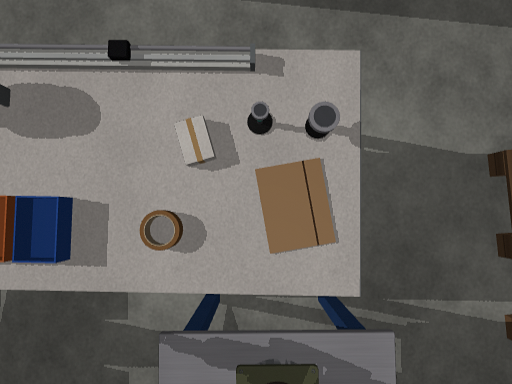

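View pics/side0.png

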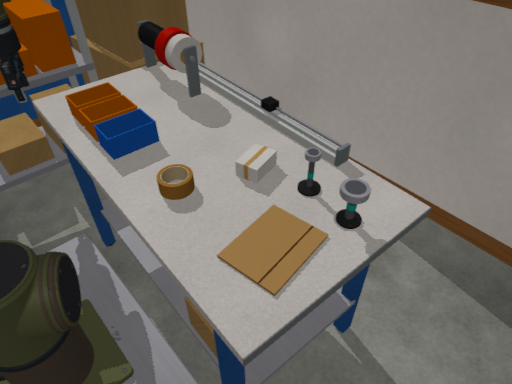

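The top view shows the board centred near (296,205) and its crease running (304,160)→(318,245). The bench end edge is at column ~360, and the gauges are at (260,115) and (322,120), clear of the board. The side view agrees. Next I'll measure the board and the edge precisely.

```bash
cat >> h.py <<'E'
def seg(p):
    hsv=cv2.cvtColor(p["color"],cv2.COLOR_RGB2HSV)
    m=((hsv[...,1]>75)&(hsv[...,0]<25)&(hsv[...,2]>40)).astype(np.uint8)
    return cv2.morphologyEx(m,cv2.MORPH_CLOSE,np.ones((7,7)))
def board(p,zt=.008):
    cs,_=cv2.findContours(seg(p),cv2.RETR_EXTERNAL,cv2.CHAIN_APPROX_NONE)
    b=[]
    for c in cs:
        if cv2.contourArea(c)<800: continue
        w=np.array([world(p,*q[0],z=zt)[:2] for q in c],np.float32)
        (cx,cy),(a,bb),th=cv2.minAreaRect(w*1000)
        if 150<min(a,bb)<185 and 200<max(a,bb)<235:
            # angle of long side relative to world x
            yaw=np.deg2rad(th if a>bb else th+90); yaw=(yaw+np.pi/2)%np.pi-np.pi/2
            b.append((cx,cy,a,bb,yaw))
    return b
def edge(p):
    # bench end: depth jump; top cam: along rows; side: max of world y boundary
    zm=p["z_map"];K=p["camera_matrix"];R=np.array(p["attitude"]);t=np.array(p["xyz"])
    v,u=np.mgrid[0:384,0:512];r=np.stack([u,v,np.ones_like(u)],-1)@np.linalg.inv(K).T@R.T
    w=t+zm[...,None]*r; ok=(abs(w[...,2])<.012)&(zm>0)
    P=w[ok]; P=P[(P[:,0]>.25)&(P[:,0]<.78)]; xs=np.arange(.26,.77,.01);E=[]
    for x in xs:
        q=P[abs(P[:,0]-x)<.005]
        if len(q)>5:E.append((x,q[:,1].min()))
    E=np.array(E,np.float32); vx,vy,x0,y0=cv2.fitLine(E,cv2.DIST_HUBER,0,.01,.01).ravel()
    return np.arctan(vy/vx), y0+(.5-x0)*vy/vx, len(E)
def crease(p,zt=.008):
    # dark line pixels inside the board
    b=board(p,zt)
    if not b:return None
    g=cv2.cvtColor(p["color"],cv2.COLOR_RGB2GRAY); m=cv2.erode(seg(p),np.ones((9,9)))
    med=np.median(g[m>0]); bh=cv2.morphologyEx(g,cv2.MORPH_BLACKHAT,np.ones((9,9)))
    vs,us=np.nonzero((bh>.3*med)&(m>0))
    w=np.array([world(p,u,v,z=zt)[:2] for u,v in zip(us,vs)],np.float32)
    cx,cy=np.array(b[0][:2])/1000; w=w[np.hypot(w[:,0]-cx,w[:,1]-cy)<.13]
    vx,vy,x0,y0=cv2.fitLine(w,cv2.DIST_HUBER,0,.005,.01).ravel()
    return np.arctan(vy/vx),x0,y0,len(w)
E
python3 - <<'E'
from h import *
np.set_printoptions(precision=4,suppress=True)
for c in("top","side"):
    p=capture(c);print(c,"board",board(p),"edge",edge(p),"crease",crease(p))
    m=seg(p)
    q=p["z_map"][200:204,290:294] if c=="top" else None
    print(world(p,280,210) if c=="top" else world(p,260,240), world(p,230,200) if c=="top" else world(p,220,200))
E
```

```text
top board [(502.479248046875, -52.42919921875, 219.6402587890625, 169.6305389404297, np.float64(0.16584015101957572))] edge (np.float32(-0.025750097), np.float32(-0.22153907), 50) crease (np.float32(0.16486266), np.float32(0.50798637), np.float32(-0.09197534), 164)
[ 0.49   -0.0148  0.0053] [0.5172 0.1139 0.0006]
side board [(500.63775634765625, -52.501426696777344, 223.6204833984375, 172.1501007080078, np.float64(0.16477079197336808))] edge (np.float32(-0.027887423), np.float32(-0.22146443), 50) crease (np.float32(0.16443107), np.float32(0.500232), np.float32(-0.091612704), 152)
[ 0.4858 -0.02    0.0084] [ 0.5062  0.1672 -0.0022]
```

```bash
cat >> h.py <<'E'
from scipy.spatial.transform import Rotation as Ro
def plan(x,y,z,yaw=-.027):
    s=readout.sense();R=np.array(s["eef_rot"])
    ty=np.array([np.cos(yaw),np.sin(yaw),0]);tz=np.array([0,0,-1.]);T=np.column_stack([np.cross(ty,tz),ty,tz])
    print("t",s["clock"],"pos",s["position"].round(4),"F",s["wrist_force"].round(2),"shift cm",((R.T@(np.array([x,y,z])-s["position"]))*100).round(2),"turn",Ro.from_matrix(R.T@T).as_rotvec().round(3))
E
python3 -c "
from h import *
plan(.5,.08,.2)"
```

```text
t 0.9 pos [0.2246 0.61   0.2266] F [-0.49 -0.09  0.25] shift cm [-44.15 -40.22   2.65] turn [ 0.    -0.     1.245]
```

The rows are not in the units I measure in: shifts go in shares of 100 cm and turns go in shares of 4 rad. I convert before sending: -44.2 cm / 100 = -0.442, -40.2 cm / 100 = -0.402, 1.245 rad / 4 = 0.3113.

Call:
jog_arm --series '[8,-0.442,-0.402,0.01,0,0,0.3113,8,-0.442,-0.402,0.01,0,0,0.3113,8,-0.442,-0.402,0.01,0,0,0.3113,8,-0.442,-0.402,0.01,0,0,0.3113,8,-0.442,-0.402,0.01,0,0,0.3113]'

```text
clock: 1.32
position: [0.3212, 0.4235, 0.2231]
eef_rot: [[-0.554, 0.832, 0.0], [0.832, 0.554, 0.0], [-0.0, 0.0, -1.0]]
wrist_force: [0.9, -0.6, 0.7]
gripper_width: 0.0801
gripper_force: 0.0
```

```bash
python3 -c "
from h import *
plan(.5,.08,.2)"
```

```text
t 1.3167 pos [0.3212 0.4235 0.2231] F [ 0.87 -0.61  0.66] shift cm [-38.5   -4.17   2.31] turn [ 0.    -0.     0.615]
```

To row units: -38.5 cm / 100 = -0.385, -4.2 cm / 100 = -0.042, 0.6 rad / 4 = 0.15.

Call:
jog_arm --series '[8,-0.385,-0.042,0,0,0,0.15,8,-0.385,-0.042,0,0,0,0.15,8,-0.385,-0.042,0,0,0,0.15,8,-0.385,-0.042,0,0,0,0.15,8,-0.385,-0.042,0,0,0,0.15]'

```text
clock: 1.73
position: [0.4183, 0.239, 0.2235]
eef_rot: [[0.012, 1.0, 0.001], [1.0, -0.012, 0.0], [0.001, 0.001, -1.0]]
wrist_force: [0.6, 0.2, 0.1]
gripper_width: 0.0801
gripper_force: 0.0
```

```bash
python3 -c "
from h import *
plan(.5,.08,.2)"
```

```text
t 1.7333 pos [0.4183 0.239  0.2235] F [0.55 0.24 0.14] shift cm [-15.8    8.36   2.35] turn [ 0.001 -0.001  0.015]
```

To row units: -15.8 cm / 100 = -0.158, 8.4 cm / 100 = 0.084, 0.015 rad / 4 = 0.0038.

Call:
jog_arm --series '[8,-0.158,0.084,0.02,0,0,0.0038,8,-0.158,0.084,0.02,0,0,0.0038,8,-0.158,0.084,0.02,0,0,0.0038,8,-0.158,0.084,0.02,0,0,0.0038,8,-0.158,0.084,0.02,0,0,0.0038]'

```text
clock: 2.15
position: [0.502, 0.078, 0.2026]
eef_rot: [[0.026, 1.0, 0.0], [1.0, -0.026, -0.002], [-0.002, 0.0, -1.0]]
wrist_force: [-0.2, -0.4, 0.4]
gripper_width: 0.0798
gripper_force: 0.0
```

Call:
jog_arm --series '[8,0,0,0.05,0,0,0,8,0,0,0.09,0,0,0,8,0,0,0.12,0,0,0,8,0,0,0.14,0,0,0,8,0,0,0.14,0,0,0]'

```text
clock: 2.57
position: [0.4959, 0.0822, 0.0573]
eef_rot: [[0.022, 1.0, -0.011], [1.0, -0.022, -0.0], [-0.001, -0.011, -1.0]]
wrist_force: [-1.0, -0.4, -0.6]
gripper_width: 0.0799
gripper_force: 0.0
```

```bash
python3 -c "
from h import *
plan(.5,.08,.03)
p=capture('side');save(p,'side1')
c=p['color'][140:300,170:410];import cv2
cv2.imwrite('pics/s1c.png',cv2.resize(c[...,::-1],None,fx=3,fy=3))"
```

```text
t 2.5667 pos [0.4959 0.0822 0.0573] F [-0.99 -0.38 -0.62] shift cm [-0.21  0.44  2.72] turn [-0.011  0.001  0.005]
```

View pics/s1c.png

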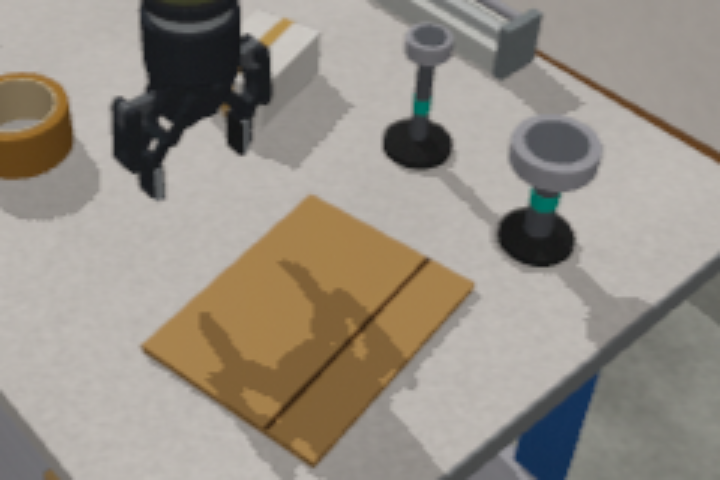

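The crop shows both fingers clear behind the board's back edge, with the near fingertip at about pixel (222,204). Next I'll measure the fingertip height.

```bash
python3 -c "
from h import *
np.set_printoptions(precision=4,suppress=True)
for c in('side','top'):
    p=capture(c)
    K=p['camera_matrix'];R=np.array(p['attitude']);t=np.array(p['xyz'])
    v,u=np.mgrid[0:384,0:512];w=t+p['z_map'][...,None]*(np.stack([u,v,np.ones_like(u)],-1)@np.linalg.inv(K).T@R.T)
    P=w[(p['z_map']>0)&(w[...,2]>.02)&(abs(w[...,0]-.5)<.08)&(abs(w[...,1]-.08)<.03)]
    P=P[P[:,2]<.1]
    for s in(-1,1):
        q=P[(P[:,0]-.496)*s>0];
        if len(q):
            q=q[np.argsort(q[:,2])];print(c,s,len(q),q[:6],q.min(0),q.max(0))
"
```

```text
side -1 46 [[0.451  0.0786 0.0781]
 [0.4504 0.0816 0.0796]
 [0.4514 0.0789 0.0809]
 [0.4511 0.0745 0.081 ]
 [0.4546 0.075  0.0817]
 [0.4518 0.079  0.084 ]] [0.4419 0.0735 0.0781] [0.4558 0.0919 0.0996]
side 1 55 [[0.538  0.0916 0.0763]
 [0.5374 0.0791 0.0782]
 [0.5383 0.088  0.0785]
 [0.5426 0.0736 0.0788]
 [0.5363 0.074  0.0788]
 [0.5364 0.0818 0.0804]] [0.5354 0.0706 0.0763] [0.5495 0.0931 0.0995]
```

```bash
python3 -c "
from h import *
np.set_printoptions(precision=4,suppress=True)
print(readout.sense()['position'])
p=capture('side')
for v in range(188,212,2):
  print(v,[ (p['z_map'][v,u].round(3),world(p,u,v).round(3).tolist()) for u in(219,222)], p['color'][v,222])
"
```

```text
[0.5019 0.0826 0.0647]
188 [(np.float32(0.892), [0.447, 0.079, 0.135]), (np.float32(0.889), [0.451, 0.073, 0.136])] [32 35 39]
190 [(np.float32(0.896), [0.447, 0.08, 0.128]), (np.float32(0.893), [0.451, 0.073, 0.131])] [27 28 33]
192 [(np.float32(0.9), [0.446, 0.079, 0.123]), (np.float32(0.898), [0.451, 0.073, 0.124])] [26 25 29]
194 [(np.float32(0.908), [0.448, 0.082, 0.114]), (np.float32(0.909), [0.453, 0.078, 0.113])] [48 50 52]
196 [(np.float32(0.911), [0.447, 0.082, 0.108]), (np.float32(0.915), [0.454, 0.079, 0.106])] [36 38 40]
198 [(np.float32(0.917), [0.447, 0.083, 0.101]), (np.float32(0.918), [0.453, 0.079, 0.1])] [27 27 32]
200 [(np.float32(0.923), [0.447, 0.084, 0.093]), (np.float32(0.925), [0.454, 0.081, 0.092])] [26 26 28]
202 [(np.float32(1.05), [0.497, 0.159, 0.002]), (np.float32(0.925), [0.452, 0.078, 0.088])] [63 63 65]
204 [(np.float32(1.045), [0.492, 0.153, 0.001]), (np.float32(1.046), [0.499, 0.149, 0.0])] [186 182 177]
206 [(np.float32(1.041), [0.488, 0.148, -0.0]), (np.float32(1.043), [0.495, 0.144, -0.001])] [188 183 178]
208 [(np.float32(1.034), [0.483, 0.141, 0.001]), (np.float32(1.037), [0.49, 0.138, -0.001])] [183 179 174]
210 [(np.float32(1.029), [0.479, 0.135, 0.001]), (np.float32(1.029), [0.485, 0.13, 0.001])] [187 182 177]
```

To row units: 4 cm / 100 = 0.04, 3 cm / 100 = 0.03.

Call:
jog_arm --series '[8,0,0,0.015,0,0,0,8,0,0,0.03,0,0,0,8,0,0,0.04,0,0,0,8,0,0,0.04,0,0,0,8,0,0,0.04,0,0,0]'

```text
clock: 3.18
position: [0.5013, 0.0823, 0.0239]
eef_rot: [[0.022, 1.0, 0.001], [1.0, -0.022, 0.0], [0.0, 0.001, -1.0]]
wrist_force: [-0.1, -0.3, -0.1]
gripper_width: 0.0798
gripper_force: 0.0
```

```bash
cat >> h.py <<'E'
def tips():
    p=capture('side');s=readout.sense();X,Y=s['position'][:2];R=np.array(p['attitude']);t=np.array(p['xyz'])
    v,u=np.mgrid[0:384,0:512];w=t+p['z_map'][...,None]*(np.stack([u,v,np.ones_like(u)],-1)@np.linalg.inv(p['camera_matrix']).T@R.T)
    P=w[(p['z_map']>0)&(w[...,2]>.012)&(w[...,2]<.1)&(abs(w[...,0]-X)<.08)&(abs(w[...,1]-Y)<.03)]
    for k in(-1,1):
        q=P[(P[:,0]-X)*k>0]
        if len(q): print("tip",k,q[q[:,2].argsort()][:4].round(4).tolist())
    return p
E
python3 -c "
from h import *
p=tips();plan(.5,.08,.02)
cv2.imwrite('pics/s2c.png',cv2.resize(p['color'][140:300,170:410,::-1],None,fx=3,fy=3))"
```

```text
tip -1 [[0.4537, 0.0777, 0.0425], [0.4553, 0.0757, 0.0429], [0.4576, 0.0743, 0.046], [0.4513, 0.0782, 0.0473]]
tip 1 [[0.5395, 0.0746, 0.0419], [0.5404, 0.0836, 0.0421], [0.5397, 0.0788, 0.0424], [0.5412, 0.0924, 0.0427]]
t 3.2333 pos [0.5017 0.0824 0.0244] F [-0.45 -0.88  0.54] shift cm [-0.24 -0.17  0.44] turn [ 0.002 -0.     0.005]
```

View pics/s2c.png

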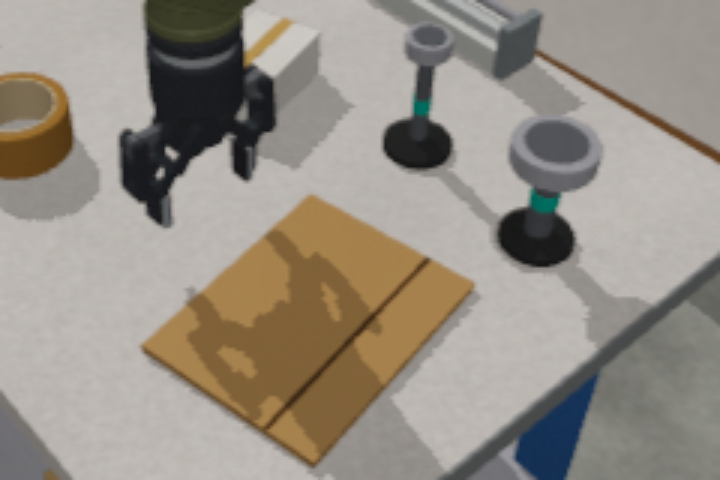

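The fingers are behind the board, at about crop (160,220) and (243,178), and still roughly 40 mm up by image. I'll go down gently and watch the force.

To row units: 1.8 cm / 100 = 0.018, 1.4 cm / 100 = 0.014.

Call:
jog_arm --series '[8,0,0,0.007,0,0,0,8,0,0,0.014,0,0,0,8,0,0,0.018,0,0,0,8,0,0,0.018,0,0,0,8,0,0,0.018,0,0,0]'

```text
clock: 3.65
position: [0.5002, 0.0822, 0.0045]
eef_rot: [[0.022, 1.0, -0.001], [1.0, -0.022, -0.0], [-0.0, -0.001, -1.0]]
wrist_force: [0.2, -0.7, 0.4]
gripper_width: 0.0798
gripper_force: 0.0
```

```bash
python3 -c "
from h import *
p=tips();plan(.5,.08,.0)"
```

```text
tip -1 [[0.4533, 0.0835, 0.0204], [0.4522, 0.0778, 0.022], [0.4539, 0.0759, 0.0223], [0.4559, 0.0741, 0.026]]
tip 1 [[0.5395, 0.0871, 0.0223], [0.5388, 0.0822, 0.0226], [0.5378, 0.0771, 0.0233], [0.5392, 0.0908, 0.0235]]
t 3.7 pos [0.5006 0.0822 0.0048] F [0.28 0.32 0.5 ] shift cm [-0.22 -0.05  0.48] turn [-0.     0.     0.005]
```

To row units: 0.5 cm / 100 = 0.005, 0.4 cm / 100 = 0.004.

Call:
jog_arm --series '[8,0,0,0.002,0,0,0,8,0,0,0.004,0,0,0,8,0,0,0.005,0,0,0]'

```text
clock: 3.95
position: [0.5007, 0.0822, -0.0001]
eef_rot: [[0.022, 1.0, -0.0], [1.0, -0.022, 0.0], [0.0, -0.0, -1.0]]
wrist_force: [0.0, 0.2, -0.2]
gripper_width: 0.0799
gripper_force: 0.0
```

To row units: 0.4 cm / 100 = 0.004, 0.2 cm / 100 = 0.002.

Call:
jog_arm --series '[8,0,0,0.002,0,0,0,8,0,0,0.004,0,0,0,8,0,0,0.004,0,0,0]'

```text
clock: 4.2
position: [0.5003, 0.0822, -0.0045]
eef_rot: [[0.022, 1.0, -0.001], [1.0, -0.022, -0.0], [-0.0, -0.001, -1.0]]
wrist_force: [0.2, -0.2, -0.3]
gripper_width: 0.0801
gripper_force: 0.0
```

```bash
python3 -c "
from h import *
p=tips();plan(.5,.08,.0)
cv2.imwrite('pics/s3c.png',cv2.resize(p['color'][180:260,200:320,::-1],None,fx=5,fy=5))"
```

```text
tip -1 [[0.4566, 0.0761, 0.013], [0.452, 0.0783, 0.0145], [0.4531, 0.0795, 0.0165], [0.4561, 0.075, 0.0179]]
tip 1 [[0.5392, 0.0748, 0.013], [0.5387, 0.0823, 0.0153], [0.5397, 0.0916, 0.0153], [0.5403, 0.0841, 0.0167]]
t 4.25 pos [ 0.5004  0.0822 -0.0043] F [ 0.6  -0.34  0.93] shift cm [-0.22 -0.04 -0.43] turn [-0.001  0.     0.005]
```

View pics/s3c.png

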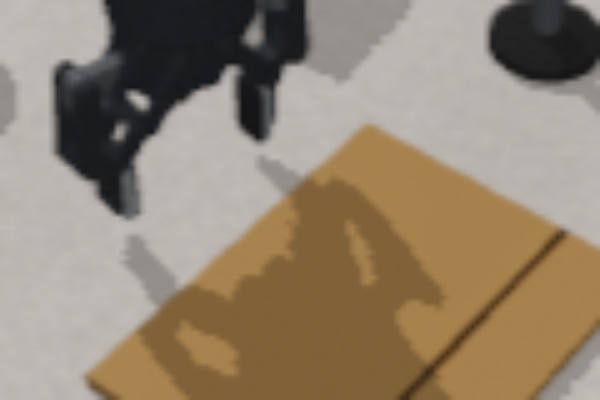

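The tips (crop (130,215) and (260,140)) are still slightly above their shadow ends, about 1 cm up. I'll keep lowering in small steps.

To row units: 0.5 cm / 100 = 0.005, 0.4 cm / 100 = 0.004.

Call:
jog_arm --series '[8,0,0,0.002,0,0,0,8,0,0,0.004,0,0,0,8,0,0,0.005,0,0,0,8,0,0,0.005,0,0,0]'

```text
clock: 4.58
position: [0.5004, 0.0822, -0.0094]
eef_rot: [[0.022, 1.0, -0.001], [1.0, -0.022, -0.0], [-0.0, -0.001, -1.0]]
wrist_force: [-0.2, 0.6, -1.2]
gripper_width: 0.0799
gripper_force: 0.0
```

To row units: 0.2 cm / 100 = 0.002, 0.1 cm / 100 = 0.001.

Call:
jog_arm --series '[8,0,0,0.001,0,0,0,8,0,0,0.002,0,0,0,8,0,0,0.002,0,0,0]'

```text
clock: 4.83
position: [0.5006, 0.0822, -0.0111]
eef_rot: [[0.022, 1.0, -0.0], [1.0, -0.022, -0.0], [-0.0, -0.0, -1.0]]
wrist_force: [-0.5, 0.1, 0.3]
gripper_width: 0.0801
gripper_force: 0.0
```

To row units: 0.2 cm / 100 = 0.002, 0.1 cm / 100 = 0.001.

Call:
jog_arm --series '[8,0,0,0.001,0,0,0,8,0,0,0.002,0,0,0,8,0,0,0.002,0,0,0]'

```text
clock: 5.08
position: [0.5005, 0.0822, -0.0132]
eef_rot: [[0.022, 1.0, -0.0], [1.0, -0.022, -0.0], [-0.0, -0.0, -1.0]]
wrist_force: [0.1, 0.4, -1.3]
gripper_width: 0.0799
gripper_force: 0.0
```

```bash
python3 -c "
from h import *
p=capture('side');plan(.5,.08,.0)
cv2.imwrite('pics/s4c.png',cv2.resize(p['color'][180:260,200:320,::-1],None,fx=5,fy=5))"
```

```text
t 5.1333 pos [ 0.5006  0.0822 -0.0131] F [ 0.22 -0.44  0.64] shift cm [-0.22 -0.05 -1.31] turn [-0.     0.     0.005]
```

View pics/s4c.png

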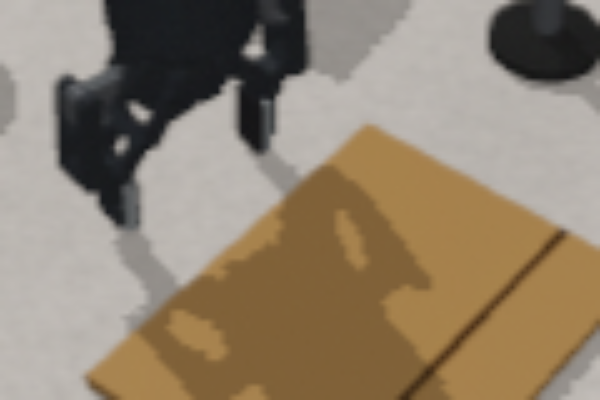

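The tips now meet their shadows about 2–3 mm above the bench, which is low enough to catch the 8 mm board edge. Pushing along tool -x.

To row units: -5 cm / 100 = -0.05, -4 cm / 100 = -0.04, 0.005 rad / 4 = 0.0013.

Call:
jog_arm --series '[8,-0.01,0,0,0,0,0.0013,8,-0.02,0,0,0,0,0.0013,8,-0.03,0,0,0,0,0.0013,8,-0.04,0,0,0,0,0.0013,8,-0.05,0,0,0,0,0.0013]'

```text
clock: 5.55
position: [0.4996, 0.0309, -0.0129]
eef_rot: [[0.028, 1.0, 0.0], [1.0, -0.028, 0.0], [0.0, 0.0, -1.0]]
wrist_force: [0.3, 0.9, -0.7]
gripper_width: 0.0802
gripper_force: 0.3
```

To row units: -3 cm / 100 = -0.03, -2.4 cm / 100 = -0.024.

Call:
jog_arm --series '[8,-0.008,0,0,0,0,0,8,-0.016,0,0,0,0,0,8,-0.024,0,0,0,0,0,8,-0.03,0,0,0,0,0,8,-0.03,0,0,0,0,0]'

```text
clock: 5.97
position: [0.4988, 0.0011, -0.0129]
eef_rot: [[0.028, 1.0, 0.0], [1.0, -0.028, -0.0], [-0.0, 0.0, -1.0]]
wrist_force: [0.2, -0.5, -0.5]
gripper_width: 0.0803
gripper_force: 0.0
```

```bash
cat >> h.py <<'E'
def err():
    for c in("top","side"):
        p=capture(c);print(c,[np.round(b,3).tolist() for b in board(p)],"edge",np.round(edge(p),4),"crease",np.round(crease(p) or 0,4))
    plan(.5,-.085,-.0131)
    return p
E
python3 -c "
from h import *
p=err();save(p,'push1')"
```

```text
top [[488.155, -98.071, 219.2, 169.726, 0.021]] edge [-2.520e-02 -2.216e-01  5.000e+01] crease [ 1.890e-02  4.838e-01 -1.374e-01  1.770e+02]
side [[485.861, -97.502, 222.102, 173.72, 0.019]] edge [-2.680e-02 -2.215e-01  5.000e+01] crease [ 1.543e-01  5.094e-01 -1.096e-01  3.860e+02]
t 6.0667 pos [ 0.4987  0.002  -0.013 ] F [0.34 0.33 0.33] shift cm [-8.69  0.36  0.01] turn [-0.    -0.    -0.001]
```

View pics/push1.png

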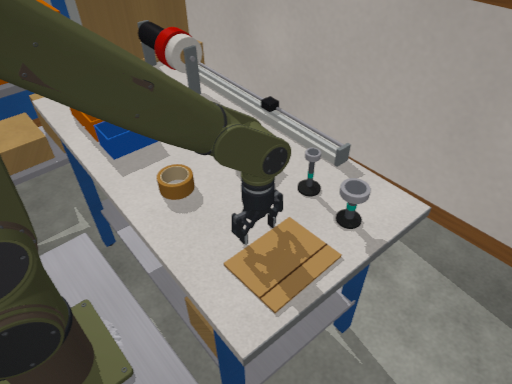

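The side view shows the board flat and nearly squared, with the fingers behind its back edge at (245,232) and the gauges clear. I'll push most of the rest, stopping short.

To row units: -4 cm / 100 = -0.04, -3.2 cm / 100 = -0.032.

Call:
jog_arm --series '[8,-0.008,0,0,0,0,0,8,-0.016,0,0,0,0,0,8,-0.024,0,0,0,0,0,8,-0.032,0,0,0,0,0,8,-0.04,0,0,0,0,0]'

```text
clock: 6.48
position: [0.4976, -0.0386, -0.013]
eef_rot: [[0.027, 1.0, -0.0], [1.0, -0.027, 0.0], [0.0, -0.0, -1.0]]
wrist_force: [-0.4, 0.4, 0.0]
gripper_width: 0.08
gripper_force: 0.3
```

To row units: -2.9 cm / 100 = -0.029, -2.4 cm / 100 = -0.024.

Call:
jog_arm --series '[8,-0.008,0,0,0,0,0,8,-0.016,0,0,0,0,0,8,-0.024,0,0,0,0,0,8,-0.029,0,0,0,0,0,8,-0.029,0,0,0,0,0]'

```text
clock: 6.9
position: [0.497, -0.0679, -0.0129]
eef_rot: [[0.028, 1.0, 0.0], [1.0, -0.028, -0.0], [-0.0, 0.0, -1.0]]
wrist_force: [0.3, -0.2, 0.0]
gripper_width: 0.08
gripper_force: 0.0
```

```bash
python3 -c "
from h import *
p=err()"
```

```text
top [[481.522, -166.249, 169.374, 219.237, -0.012]] edge [ 3.390e-02 -2.364e-01  5.000e+01] crease [-3.000e-02  4.826e-01 -2.052e-01  1.390e+02]
side [[480.582, -163.585, 173.508, 222.976, -0.025]] edge [ 2.810e-02 -2.353e-01  5.000e+01] crease [-2.381e-01  4.667e-01 -1.808e-01  3.530e+02]
t 7.0 pos [ 0.497  -0.067  -0.0129] F [-0.41 -0.16 -0.42] shift cm [-1.79  0.35  0.02] turn [ 0.     0.    -0.001]
```

To row units: -1.4 cm / 100 = -0.014, -1.2 cm / 100 = -0.012.

Call:
jog_arm --series '[8,-0.004,0,0,0,0,0,8,-0.008,0,0,0,0,0,8,-0.012,0,0,0,0,0,8,-0.014,0,0,0,0,0,8,-0.014,0,0,0,0,0]'

```text
clock: 7.42
position: [0.4965, -0.0812, -0.013]
eef_rot: [[0.027, 1.0, -0.0], [1.0, -0.027, -0.0], [-0.0, -0.0, -1.0]]
wrist_force: [0.9, -0.2, 0.4]
gripper_width: 0.0803
gripper_force: 0.0
```

```bash
python3 -c "
from h import *
err()
for i in range(2):
  p=capture('top');print(crease(p),[d for d in models.mark_of(p,'crease')[:1]])
cv2.imwrite('pics/t5.png',cv2.resize(p['color'][130:260,290:390,::-1],None,fx=4.5,fy=4.5))"
```

```text
top [[481.386, -179.065, 169.334, 219.211, -0.012]] edge [ 0.061 -0.243 50.   ] crease [-2.360e-02  5.079e-01 -2.191e-01  5.200e+01]
side [[480.673, -176.223, 173.218, 223.362, -0.028]] edge [ 0.0539 -0.2411 50.    ] crease [-2.411e-01  4.486e-01 -1.898e-01  3.770e+02]
t 7.5167 pos [ 0.4965 -0.0809 -0.013 ] F [ 0.56  0.45 -0.53] shift cm [-0.4   0.36  0.01] turn [-0.  0. -0.]
(np.float32(-0.023181632), np.float32(0.50048447), np.float32(-0.21892633), 59) [{'at': [359.8, 211.6], 'conf': 0.98}]
(np.float32(-0.023137968), np.float32(0.50149554), np.float32(-0.21895255), 59) [{'at': [357.4, 214.6], 'conf': 0.62}]
```

View pics/t5.png

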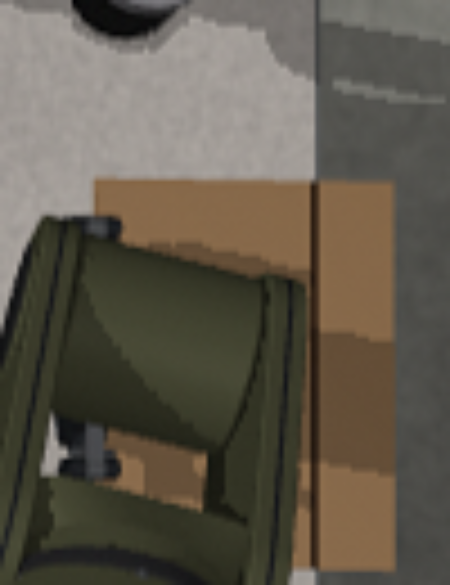

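The top crop shows the board square to the end and the crease at column ~315, nearly in line with the edge. Allowing for parallax it is about 2.7 mm short, so a last nudge, then back off.

To row units: -0.28 cm / 100 = -0.0028, -0.2 cm / 100 = -0.002.

Call:
jog_arm --series '[8,-0.001,0,0,0,0,0,8,-0.002,0,0,0,0,0,8,-0.0028,0,0,0,0,0,8,-0.0028,0,0,0,0,0]'

```text
clock: 8.05
position: [0.4964, -0.0836, -0.013]
eef_rot: [[0.027, 1.0, -0.0], [1.0, -0.027, 0.0], [0.0, -0.0, -1.0]]
wrist_force: [0.5, -0.4, 0.2]
gripper_width: 0.0797
gripper_force: 0.2
```

To row units: 6 cm / 100 = 0.06, 5 cm / 100 = 0.05.

Call:
jog_arm --series '[8,0.01,0,0,0,0,0,8,0.03,0,0,0,0,0,8,0.05,0,0,0,0,0,8,0.06,0,0,0,0,0,8,0.06,0,0,0,0,0]'

```text
clock: 8.47
position: [0.4978, -0.0218, -0.0131]
eef_rot: [[0.024, 1.0, -0.0], [1.0, -0.024, 0.0], [0.0, -0.0, -1.0]]
wrist_force: [-0.4, 0.1, -0.0]
gripper_width: 0.08
gripper_force: 0.0
```

To row units: -18 cm / 100 = -0.18, -15 cm / 100 = -0.15.

Call:
jog_arm --series '[8,0,0,-0.03,0,0,0,8,0,0,-0.07,0,0,0,8,0,0,-0.11,0,0,0,8,0,0,-0.15,0,0,0,8,0,0,-0.18,0,0,0]'

```text
clock: 8.88
position: [0.4991, -0.0242, 0.171]
eef_rot: [[0.027, 1.0, 0.004], [1.0, -0.027, -0.001], [-0.001, 0.004, -1.0]]
wrist_force: [0.6, -0.6, 0.4]
gripper_width: 0.0799
gripper_force: 0.0
```

To row units: 18 cm / 100 = 0.18, 16 cm / 100 = 0.16.

Call:
jog_arm --series '[8,0.04,0,0,0,0,0,8,0.08,0,0,0,0,0,8,0.12,0,0,0,0,0,8,0.16,0,0,0,0,0,8,0.18,0,0,0,0,0]'

```text
clock: 9.3
position: [0.5028, 0.1592, 0.1674]
eef_rot: [[0.025, 1.0, 0.001], [1.0, -0.025, 0.001], [0.001, 0.001, -1.0]]
wrist_force: [-0.5, 0.0, -1.1]
gripper_width: 0.0801
gripper_force: 0.0
```

```bash
python3 -c "
from h import *
p=err()
p=capture('top');save(p,'top6')
# bench edge from brightness, sub-pixel, rows clear of the board
g=cv2.cvtColor(p['color'],cv2.COLOR_RGB2GRAY).astype(float)
for r in list(range(60,100,8))+list(range(255,294,6)):
  print(r,g[r,353:366].astype(int), p['z_map'][r,355:364].round(2))
"
```

```text
top [[482.444, -179.118, 170.763, 219.925, -0.029]] edge [ 0.0647 -0.2441 50.    ] crease [-2.602e-01  5.038e-01 -2.011e-01  3.180e+02]
side [[480.577, -179.026, 172.231, 223.357, -0.027]] edge [ 0.0596 -0.2433 50.    ] crease [ 5.250e-02  4.692e-01 -2.117e-01  2.710e+02]
t 9.4 pos [0.5028 0.1587 0.1671] F [-0.11  0.24 -1.51] shift cm [-24.37   0.27  18.02] turn [ 0.    -0.     0.004]
60 [162 160 160 159 160 161 164 106  98 101 102 105 103] [1.06 1.06 1.06 1.06 1.06 1.06 1.81 1.83 1.82]
68 [155 158 160 159 160 160 159 108  99 104 107 107 105] [1.06 1.06 1.06 1.05 1.06 1.05 1.82 1.83 1.81]
76 [158 158 158 161 161 160 160 106 103 108 109 107 106] [1.05 1.05 1.06 1.05 1.06 1.06 1.82 1.82 1.82]
84 [160 160 159 155 151 159 161 108 100 104 106 107 107] [1.06 1.05 1.06 1.06 1.06 1.06 1.81 1.81 1.82]
92 [157 161 162 162 160 159 162  90 100 107 107 105 104] [1.05 1.05 1.05 1.05 1.05 1.05 1.81 1.81 1.81]
255 [ 85  87 109 116 115 116 118  35  57 120 117 116 117] [1.02 1.02 1.02 1.02 1.02 1.02 1.02 1.02 1.02]
261 [161 161 164 167 165 167 166  95  73  77  80  78  77] [1.03 1.03 1.03 1.03 1.03 1.03 1.77 1.77 1.77]
267 [160 164 164 160 158 160 162  95  77  79  79  80  79] [1.03 1.03 1.03 1.03 1.03 1.03 1.77 1.76 1.77]
273 [164 161 165 167 165 166 169  94  77  81  80  79  79] [1.03 1.03 1.03 1.02 1.03 1.03 1.77 1.77 1.77]
279 [161 156 159 166 163 160 147  96  73  74  74  76  74] [1.02 1.03 1.03 1.03 1.03 1.03 1.76 1.76 1.76]
285 [167 169 170 167 161 165 149  96  71  72  71  71  70] [1.02 1.03 1.02 1.03 1.02 1.02 1.77 1.76 1.76]
291 [164 167 169 167 165 165 147  98  71  72  73  75  74] [1.02 1.02 1.02 1.02 1.02 1.03 1.77 1.77 1.76]
```

View pics/top6.png

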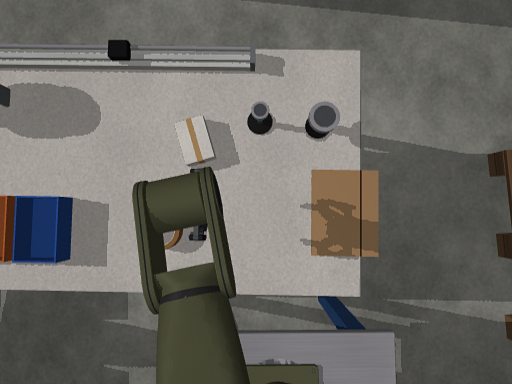

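The top view shows the board at (312–378, 170–256) with the crease on the edge at column 360, and the bystanders not moved. A sub-pixel check of the crease against the edge follows.

```bash
python3 -c "
from h import *
for k in range(2):
  p=capture('top');g=cv2.cvtColor(p['color'],cv2.COLOR_RGB2GRAY).astype(float)
  C=[];E=[]
  for r in list(range(174,200))+list(range(236,254)):
    s=g[r,354:368];b=np.median(s);w=np.clip(b-15-s,0,None);w[:3]=0;w[-3:]=0
    if w.sum()>10:C.append(world(p,354+(w*np.arange(14)).sum()/w.sum(),r,z=.008)[:2])
  for r in list(range(56,165,3))+list(range(260,290,2)):
    z=p['z_map'][r,350:370]; i=np.argmax(z>1.4); E.append(world(p,350+i-.5,r,z=0)[:2])
  C=np.array(C);E=np.array(E);a=np.polyfit(*C.T,1);b=np.polyfit(*E.T,1)
  print(len(C),a[0],b[0],'crease-edge mm at .483:',1e3*(np.polyval(a,.483)-np.polyval(b,.483)))
p=capture('side')
for n in('crease','bench'):print(n,models.mark_of(p,n)[:1])
d=models.mark_of(p,'crease')
if d:print(world(p,*d[0]['at'],z=.008))
for c in('top','side'):
  p=capture(c)
  for n in('gauge_wide','gauge_slim','carton','tape_roll'):print(c,n,[x['at'] for x in models.mark_of(p,n)[:1]])
"
```

```text
44 -0.026232402696850544 -0.025659186126429076 crease-edge mm at .483: 2.4468832371568885
44 -0.026260116646752017 -0.026003536614045815 crease-edge mm at .483: 2.349137421264108
crease [{'at': [323.8, 295.9], 'conf': 0.77}]
bench [{'at': [344.1, 272.5], 'conf': 0.93}]
[ 0.48324951 -0.22655299  0.008     ]
top gauge_wide [[315.9, 126.7]]
top gauge_slim []
top carton [[195.3, 143.2]]
top tape_roll [[255.7, 123.2]]
side gauge_wide [[348.8, 218.7]]
side gauge_slim [[305.7, 190.7]]
side carton [[255.5, 169.3]]
side tape_roll [[174.6, 187.7]]
```

The crease is about 2.4 mm inside the edge line, with a 5 mm tolerance. It is parallel to within 0.001 rad in the top view, and both cameras agree. The hand is clear and the bystanders have not moved, so I'm handing in.

```bash
python3 -c "
from h import *
print(workorder.sign_off())"
```

```text
the job is handed in; nothing more can be done
None
```

The job is handed in, verdict not shown: the board is square to the bench's right-hand end with the flap hanging out and the crease measured about 2.4 mm inside the edge (5 mm allowed), the gauges, tape roll and carton were not disturbed, and the hand is clear.

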